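Slide the buckle frame along the rail into the jig's corner pocket

TASK

Without gripping or lifting it, push the brass buckle frame on the jig board straight across, with the fingertips, until it lies flat against the long metal rail, and then, keeping it against the rail, drag it along to the left until it sits fully home in the corner pocket, touching both rail and end stop. Leave it there and move clear; do not disturb the black buckle, the clip or the other things around.

Things in the scene. Friction and masses are not known exactly. Their poses are not given: they have to be found in the camera images.
- jig: Setting jig, fixed to the table, turned at most 0.3 rad: blue plastic board 200 (x) x 340 (y) x 12 mm with aluminium bars on top. Origin: centre of the board's underside, at table height; x points across the board to the rail (away from the robot), y along the rail to the end stop (left), z up. Board top at z = 12 mm.
- rail_mid (a point): Middle of the rail's inner edge, at its top: jig x = 80, y = 0, z = 26 mm. The rail is an aluminium bar along the whole far edge of the board; its inner face is at jig x = 80 mm, its top 14 mm above the board. Axes as the jig's.
- stop_mid (a point): Middle of the end stop's inner edge, at its top: jig x = 34, y = 145, z = 26 mm. The stop is an aluminium bar across the board's left end, jig x = -12 to 80 mm, inner face at y = 145 mm, top 14 mm above the board. Axes as the jig's.
- pocket (a point): Where the underside centre of the seated buckle belongs: jig x = 50, y = 109, z = 12 mm. The pocket is 64 mm wide between rail and a short guide lip parallel to it (jig x = 4 to 16 mm, y = 100 to 145 mm, top 10 mm above the board). Open to the right, where the lip flares to the near side (from y = 84 mm). The buckle enters along the rail. Axes as the jig's.
- brass_buckle: Brass buckle frame, loose flat rectangular ring, 100 to 210 g: outside 60 mm (own x) by 72 mm (own y), 10 mm thick, open window 42 (x) by 52 mm (y) that takes shut fingertips. Origin: centre of its underside, on the board; z up. Starts clear of the rail by 15 mm or more, centre at jig y = -105 to -25 mm, turned up to 0.4 rad from the jig's axes.
- black_buckle: Bystander: black buckle frame, same shape and size as the brass one, lying on the near left part of the jig board; to be left alone. Origin: centre of its underside, z up.
- clip: Bystander: black binder clip, 32 x 48 mm, body 19 mm tall, wire arms up to 34 mm, on the near right part of the jig board. Origin: centre of its underside.
- spool_rust: Bystander: upright spool of rust-red thread, 44 mm across, 64 mm tall, on the table right of the jig. Origin: centre of its underside.
- edge_paint: Bystander: small brown jar with black cap, 43 mm across, 70 mm tall, on the table right of the jig. Origin: centre of its underside.
- beeswax: Bystander: yellow beeswax cake, 38 x 58 x 18 mm, on the green mat behind the jig. Origin: centre of its underside.
- tin: Bystander: round black and white tin, 66 mm across, 20 mm tall, on the green mat behind the jig. Origin: centre of its underside.
- awl: Bystander: awl with brown wooden handle, 152 mm long, 24 mm thick, lying on the green mat behind the jig. Origin: centre of its underside.
Mind the look-alikes: they are no part of the job. What is meant by the brass_buckle is not green, and is the smaller of those in its own colour.

How it is judged (in metres and radians):
On the way, in this order (a step that is already met when the one before it is completed fails the run):
1. the fingertips press the brass buckle flat against the rail, still on the right of the pocket (x of brass_buckle in the frame of jig above 0.046 m and y of brass_buckle in the frame of jig below 0.03 m and angle between the x axis of brass_buckle and the x axis of jig, either way round below 0.1 rad and contact force between the fingers and brass_buckle above 0.3 N), for 0.1 s.
2. the brass buckle is home in the corner pocket (x of brass_buckle in the frame of jig above 0.0465 m and y of brass_buckle in the frame of jig above 0.106 m), for 0.1 s.
At the end, for the whole second after the job is handed in: The brass buckle lies flat on the board in the corner pocket, within 3.5 mm of the rail and 3 mm of the end stop, square to the rail within 0.07 rad, at rest and released (all of step 2 and angle between the x axis of brass_buckle and the x axis of jig, either way round below 0.07 rad and z of brass_buckle in the frame of jig below 0.015 m and angle between brass_buckle's own z axis and vertical below 0.06 rad and linear speed of brass_buckle below 0.01 m/s); the robot touches nothing.
It fails at once if the brass buckle is lifted (more than 6 mm) or tipped (z of brass_buckle in the frame of jig above 0.018 m or angle between brass_buckle's own z axis and vertical above 0.2 rad).
It fails at once if the brass buckle leaves the rail by more than 10 mm on its way to the pocket (right of it, within 75 mm of its home, until home) (y of brass_buckle in the frame of jig above 0.035 m and x of brass_buckle in the frame of jig below 0.04 m).
It fails at once if a bystander is moved more than 15 mm (distance of any of black_buckle, clip, spool_rust, edge_paint, beeswax, tin, awl from where it was at the start of the episode above 0.015 m).
It also fails if it takes over 43 s, if anything falls off the work surface, if the arm or the gripper's body presses on something with over 40 N, if the wrist force passes 120 N, or if a joint passes its speed limit or range.

ROBOT

A 6-joint arm with a two-finger parallel gripper is mounted at the origin on a cart in front of the work surface, level with it; the furniture and walls round the work are solid. World frame = base frame: x ahead of the robot, y to its left, z up, the work surface at z = 0. Lengths are in m, angles in degrees, forces in N, time in s.
With the tool pointing down it reaches from about 0.4 to 0.825 m from the base axis. Payload 7 kg.
Tool frame: the origin (TCP) lies at the very end of the fingers, on their centre line; the grasp point (between the pads) lies 19 mm behind it; z points along the fingers, y is the line along which they close (so a half turn about z gives the same grasp; the last joint's range is limited). The gripper opens to 88 mm and grips with 3 to 60 N. Pads are 19 mm wide; open, the fingers measure 130 mm over their backs; the gripper's body (78 mm by 193 mm) begins 47 mm behind the grasp point.
Start: joints at [-49.784, 20.546, 0.682, 0, -70.136, -16.507], TCP at [0.271, -0.618, 0.227] pointing down, gripper open.
Joint ranges: [-176.03, 176.03], [-82.01, 121.73], [-58.28, 71.71], [-173.87, 95.51], [-174.79, -0.11], [-173.66, 173.66]. Speed limits (degrees/s): [136.94, 136.94, 172.46, 180, 180, 180].

INTERFACE

Orientations are given as [roll, pitch, yaw] about the fixed x, y, z axes, in that order (R = Rz(yaw) Ry(pitch) Rx(roll)).
In Python, from plant import get_state, capture, close_job, regions_of gives the robot as it stands.
- The arm moves only by the tool jog_arm, never from a script. Its argument "moves" is a list of rows, each a list of 3 entries, a list of its own where there are three numbers: the shift along the tool's x, y, z in cm, then the turn about the tool's z in degrees, then the finger opening in cm, from 0 to 8.76. A call has 1 to 12 rows; each row shifts and turns the commanded pose from where the row before left it, along the tool's axes as they then stand; what a row does not reach is not made up. A row lasts 1/8 s, in which the tool goes at most 62.5 mm and 10.7 degrees, less where a joint would pass 70% of its speed; a pose out of reach is approached as far as the arm can. A call is refused whole if a number of a shift passes 6.25 or a number of a turn 10.7, either way. A call with a gripper value outside its range is refused whole. The fingers move at their own pace and stop on an object; "newtons" is the grip in N (left out, the last holds). Time passes only in rows, so rows that do not move let the fingers close. It gives the time, the measured TCP pose, the force, the opening and the grip force at its end, in the units of the state.
- get_state(): the state, without advancing time (a new reading comes with each control period).
- capture(name): name is "scene" or "top" or "wrist"; returns a dict with "pixels" (400x640x3 uint8, blue, green, red), "mtx" (3x3 intrinsics, pixels), "world_from_camera" (4x4, takes a point from camera to world coordinates); the wrist camera has in their place "hand_eye" (4x4, takes a point from camera to tool coordinates, whose origin is the TCP and whose axes are the flange's). Camera axes: x right, y down, z forward; pixel columns grow to the right and rows downward; lengths in m; the calibration is good to about 2 mm. The wrist camera is an equidistant fisheye: a pixel r from the principal point sees the ray r / f radians off the axis. A picture is of the moment at which its call begins: read the wrist's pose just before it. There is no depth.
- close_job(): hands the job in; it is judged then, once.
Trained networks look in a picture, given as the dict that the camera call returned (one of the last four; its "shot" number tells which), for a name from the list of things; names that differ only in an ending like _2 or _b are one class to them, and where a whole thing is asked for, a point or a joint stands for the part that bears it (a point fixed in the world has none). Each returns a list of dicts, best first, with "confidence" (0 to 1); they miss things now and then, are a little off and sometimes report something else, mostly with a low value. They report only what shows in the picture. A call takes as long as a camera call. They do not tell look-alikes from the thing itself.
- regions_of(picture, thing): "pixels" (400x640 bool, what is visible of it) and "pixel" ([column, row] in pixels, amid what is visible of it).
The state is a dict: "time_s": time; "joints": joint angles; "qd": joint speeds; "joint_torque": joint torques, N m; "tcp_pos": TCP position; "eef_rot": TCP orientation; "contact_force": force on the tool from outside, world axes, zero at the start; "moment": the same for the moment, N m; "gripper_width": finger opening in m; "gripper_force": force on a finger pad.
Only numpy, scipy, OpenCV 4.12 (cv2) and the standard library are available. Lean on these libraries where they do the work, as an engineer would, in place of code of your own. Each camera call takes 0.05 s, during which the arm holds its last target. There are 200 camera calls.

## Working session

There is one attempt and no reset: what is moved stays moved. The work goes in short steps, Python scripts to look and compute and a tool call to move; the robot and the scene stay as the last step left them, time stands still between calls to the robot, and variables do not carry over. Pictures are saved under pics/ and viewed, at most 10 in all, crops included, and the job is handed in when it is done.

Besides the shell and the picture viewer there is one more tool, called after "Request:" as name(argument=value, ...), one argument or row to a line, values as JSON. jog_arm: Moves the arm, as the interface text tells. Its arguments: {"type":"object","properties":{"moves":{"type":"array"},"newtons":{"type":"number"}},"required":["moves"]}

```bash
mkdir -p pics; ls
python3 - <<'E'
from plant import *
import cv2
s=get_state();print(s)
for n in("top","scene"):
    p=capture(n);cv2.imwrite(f"pics/{n}0.png",p["pixels"]);print(p["mtx"],p["world_from_camera"])
    for t in("brass_buckle","black_buckle","jig"):
        print(n,t,[(r["confidence"],r["pixel"],int(r["pixels"].sum())) for r in regions_of(p,t)])
E
```

```text
pics
{'time_s': 0.0, 'joints': array([-4.97837602e+01,  2.05919371e+01,  6.34442433e-01, -2.07059794e-02,
       -7.01353922e+01, -1.65069751e+01]), 'qd': array([ 0.10981923,  0.0998469 ,  0.10627943, -0.0588213 ,  0.05436562,
        0.00986895]), 'joint_torque': array([ 1.86240213e-03, -5.82711303e+01,  2.93054670e+01,  6.99728921e+00,
        6.53704628e-03, -1.62275228e-04]), 'tcp_pos': array([ 0.27120183, -0.61759442,  0.22562025]), 'eef_rot': array([ 1.79905410e+02, -7.73210677e-03, -1.56297781e+02]), 'contact_force': array([0.40677371, 0.42629344, 0.19406431]), 'moment': array([ 0.02855671, -0.03338657,  0.00808343]), 'gripper_force': 0.0, 'gripper_width': 0.08808920537492389}
[[387.21544232   0.         319.00855751]
 [  0.         387.21544232 202.33747938]
 [  0.           0.           1.        ]] [[-0.10257864 -0.96529387  0.24017777  0.37834241]
 [-0.99470065  0.10122698 -0.01799192 -0.20876986]
 [-0.00694498 -0.24075057 -0.97056217  1.05983298]
 [ 0.          0.          0.          1.        ]]
top brass_buckle [(0.87, [173.9, 253.7], 543), (0.76, [299.5, 243.6], 362), (0.62, [456.4, 204.6], 365)]
top black_buckle [(0.79, [246.8, 257.4], 311), (0.66, [401.1, 243.3], 293), (0.45, [290.6, 240.3], 8420)]
top jig [(0.64, [290.0, 241.9], 7990)]
[[427.29142272   0.         325.49285343]
 [  0.         427.29142272 198.07008366]
 [  0.           0.           1.        ]] [[-0.86874396 -0.36229398  0.33767886  0.21811958]
 [-0.49511905  0.61897047 -0.60969885  0.5204215 ]
 [ 0.01187698 -0.69686343 -0.7171055   0.90207608]
 [ 0.          0.          0.          1.        ]]
scene brass_buckle [(0.54, [337.3, 234.4], 257), (0.47, [385.2, 138.8], 124)]
scene black_buckle [(0.81, [342.2, 276.0], 329)]
scene jig [(0.66, [335.7, 243.2], 7124)]
```

View pics/top0.png

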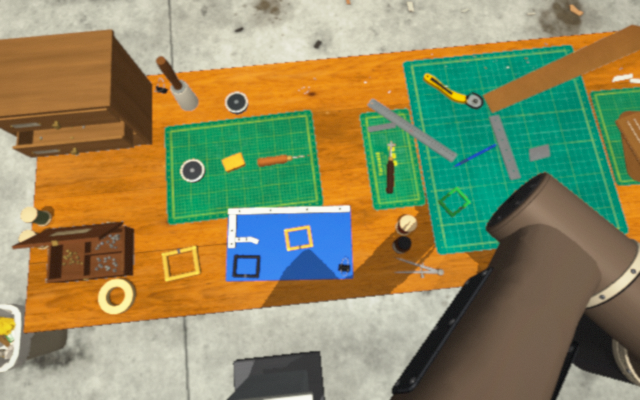

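View pics/scene0.png

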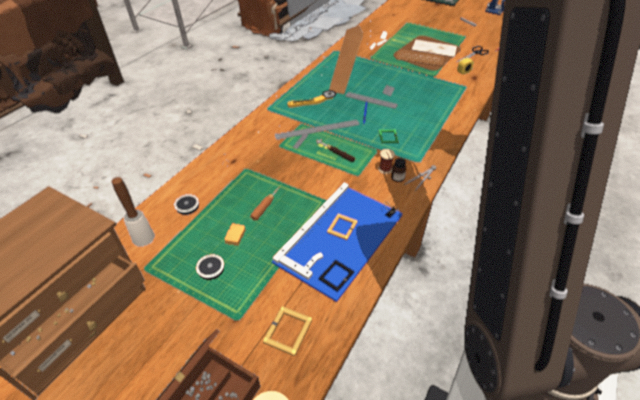

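Candidates: brass frame on the blue board (299,238 top), a larger brass frame off the jig (181,263), and a green frame on the mat (454,201). The one on the board is the smaller brass frame, so I choose it. I'll check it in a close crop.

Run:
```python
import cv2
a=cv2.imread("pics/top0.png")[195:295,215:365]
cv2.imwrite("pics/crop0.png",cv2.resize(a,None,fx=5,fy=5,interpolation=cv2.INTER_CUBIC))
```

```text
(no output)
```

View pics/crop0.png

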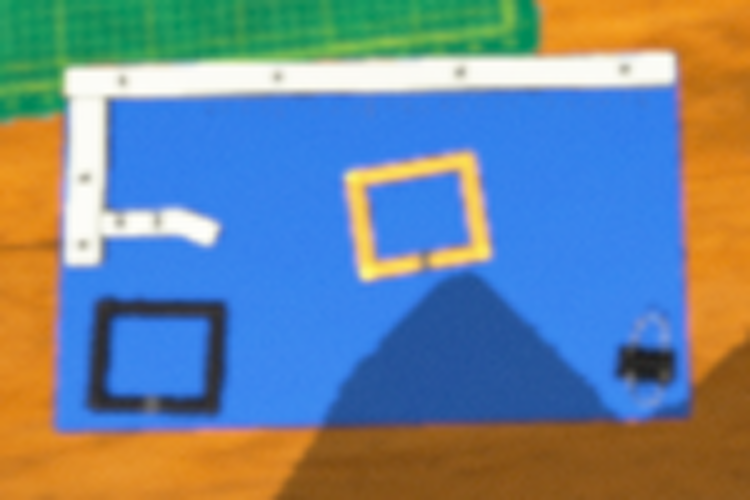

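The crop confirms it: a thin brass frame at crop corners (347,172), (473,153), (491,258) and (365,278), about 10° off the rail, with the long side along it. Rail outer corners are at (66,70) and (676,54), and the board's near corners at (57,430) and (690,415).

```bash
cat > h.py <<'E'
import numpy as np, cv2
from scipy.optimize import least_squares
def fit(K,T,obj,pix,z0=0.):
    """fit planar pose (x,y,yaw) of obj points (at z in obj) to pixels"""
    Ti=np.linalg.inv(T); obj=np.array(obj,float); pix=np.array(pix,float)
    def proj(p):
        c,s=np.cos(p[2]),np.sin(p[2])
        w=np.c_[c*obj[:,0]-s*obj[:,1]+p[0],s*obj[:,0]+c*obj[:,1]+p[1],obj[:,2]+z0]
        q=w@Ti[:3,:3].T+Ti[:3,3]; u=q@K.T
        return u[:,:2]/u[:,2:]
    r=least_squares(lambda p:(proj(p)-pix).ravel(),[.5,-.1,0],x_scale=[.1,.1,.1])
    return r.x,(proj(r.x)-pix)
def injig(J,p):
    c,s=np.cos(J[2]),np.sin(J[2]);d=np.array(p[:2])-J[:2]
    return np.array([c*d[0]+s*d[1],-s*d[0]+c*d[1]])
def world(J,p):
    c,s=np.cos(J[2]),np.sin(J[2])
    return np.array([J[0]+c*p[0]-s*p[1],J[1]+s*p[0]+c*p[1]])
E
python3 - <<'E'
from h import *
from plant import capture
p=capture("top");K=p["mtx"];T=p["world_from_camera"]
f=lambda a:[(215+(x+.5)/5-.5,195+(y+.5)/5-.5) for x,y in a]
J,e=fit(K,T,[(.1,.17,.026),(.1,-.17,.026),(-.1,.17,.012),(-.1,-.17,.012)],f([(66,70),(676,54),(57,430),(690,415)]))
print(J,e)
B,e=fit(K,T,[(.03,.036,.01),(.03,-.036,.01),(-.03,-.036,.01),(-.03,.036,.01)],f([(347,172),(473,153),(491,258),(365,278)]),.012)
print(B,e,injig(J,B),B[2]-J[2])
# reachability in world of pocket etc
print(world(J,(.05,.109)))
# refine by network mask
E
```

```text
[ 0.53353946 -0.13607474 -0.07986173] [[-0.9996846  -1.35637698]
 [ 0.75112784 -1.11334086]
 [-0.53855739  1.0959688 ]
 [ 0.77198302  1.06976867]]
[ 0.54343879 -0.16258914  0.06202911] [[-0.35950809 -0.07342469]
 [ 0.60101871 -0.58647118]
 [ 0.53843599  0.0998991 ]
 [-0.77491655  0.52186428]] [ 0.01198301 -0.02564015] 0.14189084078544265
[ 0.59207577 -0.031411  ]
```

Request:
jog_arm(
  moves=[
    [[0,0,0],9.4,0],
    [[0,0,0],9.4,0],
    [[0,0,0],9.4,0],
    [[-2.6,5.2,0.8],0,0],
    [[-2.6,5.2,0.8],0,0],
    [[-2.6,5.2,0.8],0,0],
    [[-2.6,5.2,0.8],0,0],
    [[-2.6,5.2,0.8],0,0],
    [[-2.6,5.2,0.8],0,0],
    [[-2.6,5.2,0.8],0,0],
    [[-2.6,5.2,0.8],0,0],
    [[-2.6,5.2,0.8],0,0],
  ],
  newtons=20,
)

```text
time_s: 1.95
tcp_pos: [0.5422, -0.168, 0.1547]
eef_rot: [180.0, 0.0, 175.5]
contact_force: [2.5, -0.6, -0.2]
gripper_width: 0.0004
gripper_force: 0.0
```

Run:
```python
from plant import *
import cv2,numpy as np
s=get_state();p=capture("wrist")
np.savez("w1",K=p["mtx"],H=p["hand_eye"],pos=s["tcp_pos"],rot=s["eef_rot"],img=p["pixels"])
print(s["time_s"],s["tcp_pos"],s["eef_rot"],s["gripper_width"],s["contact_force"],p["mtx"],p["hand_eye"])
cv2.imwrite("pics/w1.png",p["pixels"])
```

```text
1.95 [ 0.5422296  -0.16797162  0.15471819] [1.79999375e+02 4.94922643e-02 1.75521506e+02] 0.0004497468200251126 [ 2.49422282 -0.60599097 -0.21226949] [[309.70691629   0.         320.89035063]
 [  0.         309.70691629 200.36733643]
 [  0.           0.           1.        ]] [[ 4.08520714e-04 -9.62087221e-01 -2.72741659e-01  7.39816249e-02]
 [ 9.99999916e-01  3.96233134e-04  1.00130816e-04  1.52692622e-03]
 [ 1.17347036e-05 -2.72741677e-01  9.62087302e-01 -1.58831467e-01]
 [ 0.00000000e+00  0.00000000e+00  0.00000000e+00  1.00000000e+00]]
```

View pics/w1.png

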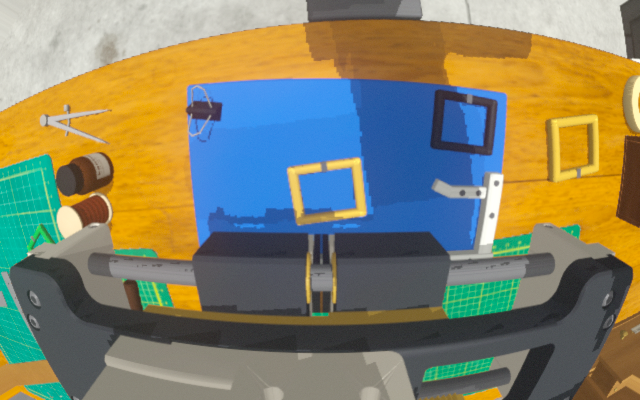

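Wrist view: the buckle on the board has corners near (289,168), (361,158), (367,214) and (299,224). The larger brass frame is at (573,147), well outside, and the board's near edge runs (190,80) to (506,92). I'll measure with the fisheye model.

```bash
cat >> h.py <<'E'
from scipy.spatial.transform import Rotation as R
def rays(K,uv):
    d=(np.array(uv,float)-K[:2,2])/K[0,0];r=np.linalg.norm(d,axis=1,keepdims=True)
    return np.c_[d/r*np.sin(r),np.cos(r)]
def toplane(w,uv,z):
    Rt=R.from_euler("xyz",w["rot"],degrees=True).as_matrix();H=w["H"]
    o=w["pos"]+Rt@H[:3,3];d=rays(w["K"],uv)@(Rt@H[:3,:3]).T
    return (o+d*((z-o[2])/d[:,2:]))[:,:2]
def brass(w,roi,z=.022):
    x0,y0,x1,y1=roi
    hsv=cv2.cvtColor(w["img"],cv2.COLOR_BGR2HSV)
    m=cv2.inRange(hsv,(12,90,110),(35,255,255))[y0:y1,x0:x1]
    v,u=np.nonzero(m)
    return toplane(w,np.c_[u+x0,v+y0],z)
def rect(P):
    """min area rectangle -> centre, sizes along (closest to world x, y), yaw"""
    h=cv2.convexHull((P*1e3).astype(np.float32))
    (cx,cy),(a,b),t=cv2.minAreaRect(h)
    while t>45:t-=90;a,b=b,a
    while t<-45:t+=90;a,b=b,a
    return np.array([cx,cy])/1e3,a,b,t
E
python3 - <<'E'
from h import *
w=np.load("w1.npz")
print(rect(brass(w,(275,145,385,235))))
C=toplane(w,[(289,168),(361,158),(367,214),(299,224)],.022);print(C,C.mean(0))
# jig features: stop top z=.026 corners, board near corners z=.012
n=toplane(w,[(190,80),(506,92)],.012);s=toplane(w,[(485,174),(501,173)],.026)
l=toplane(w,[(196,240)],.012)
print(n,s,l,np.linalg.norm(n[0]-n[1]),np.degrees(np.arctan2(*(n[1]-n[0]))))
E
```

```text
(array([ 0.54276343, -0.16022887]), 58.7954216003418, 70.19761657714844, 3.672041177749634)
[[ 0.51663617 -0.1950269 ]
 [ 0.51224083 -0.12574612]
 [ 0.56880615 -0.12227737]
 [ 0.5739953  -0.19092919]] [ 0.54291961 -0.15849489]
[[ 0.41713661 -0.28978124]
 [ 0.44784511  0.04207216]] [[0.53478384 0.00566246]
 [0.53468069 0.02638767]] [[ 0.58910703 -0.31042946]] 0.3332711945005847 5.286886001255024
```

Request:
jog_arm(
  moves=[
    [[0,0.8,0],0,0],
    [[0,0,4],-8,0],
    [[0,0,4],0,0],
    [[0,0,4],0,0],
    [[0,0,0],0,0],
    [[0,0,0],0,0],
  ],
)

```text
time_s: 2.75
tcp_pos: [0.5427, -0.1624, 0.0361]
eef_rot: [-180.0, 0.1, -176.5]
contact_force: [0.5, -0.1, 1.0]
gripper_width: 0.0004
gripper_force: 0.0
```

Run:
```python
from plant import *
import cv2,numpy as np
from h import *
s=get_state();p=capture("wrist")
np.savez("w2",K=p["mtx"],H=p["hand_eye"],pos=s["tcp_pos"],rot=s["eef_rot"],img=p["pixels"])
w=np.load("w2.npz")
print(s["tcp_pos"],s["eef_rot"])
t=capture("top")
a=[cv2.resize(p["pixels"],None,fx=1,fy=1)[120:320,170:470],cv2.resize(t["pixels"][195:295,215:365],None,fx=2,fy=2,interpolation=2)]
cv2.imwrite("pics/w2.png",cv2.resize(np.hstack(a),None,fx=1.33,fy=1.33,interpolation=2))
```

```text
[ 0.5426754  -0.16243363  0.03605542] [-1.79973281e+02  8.08126357e-02 -1.76511648e+02]
```

View pics/w2.png

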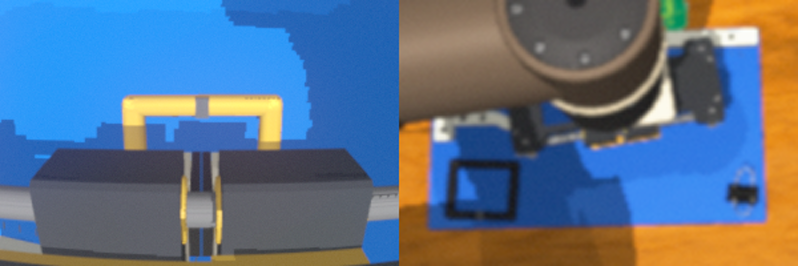

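The near side of the buckle spans crop columns 123–283, centred within about 1 mm of the fingers (200). I'm descending into the window.

Request:
jog_arm(
  moves=[
    [[0,0.15,0.7],0,0],
    [[0,0,0.7],0,0],
    [[0,0,0.7],0,0],
    [[0,0,0],0,0],
    [[0,0,0],0,0],
  ],
)

```text
time_s: 3.48
tcp_pos: [0.5418, -0.1603, 0.0134]
eef_rot: [-180.0, -0.0, -176.5]
contact_force: [0.4, 0.2, 0.8]
gripper_width: 0.0001
gripper_force: 0.0
```

Request:
jog_arm(
  moves=[
    [[0,0,-0.2],8.4,0],
    [[0,0,0],0,0],
    [[-0.5,0,0],0,0],
    [[-0.5,0,0],0,0],
    [[-0.5,0,0],0,0],
    [[-0.5,0,0],0,0],
    [[-0.5,0,0],0,0],
    [[-0.5,0,0],0,0],
    [[-0.5,0,0],0,0],
    [[-0.5,0,0],0,0],
    [[-0.4,0,0],0,0],
    [[0,0,0],0,0],
  ],
)

```text
time_s: 4.97
tcp_pos: [0.5863, -0.1641, 0.0156]
eef_rot: [180.0, 0.0, 175.1]
contact_force: [-1.0, -0.6, -0.1]
gripper_width: 0.0005
gripper_force: 0.0
```

Request:
jog_arm(
  moves=[
    [[-0.2,0,0],0,0],
    [[-0.2,0,0],0,0],
    [[0,0,0],0,0],
    [[0,0,0],0,0],
  ],
)

```text
time_s: 5.48
tcp_pos: [0.5899, -0.1644, 0.0156]
eef_rot: [180.0, 0.0, 175.1]
contact_force: [0.4, 0.8, 0.3]
gripper_width: 0.0009
gripper_force: 0.0
```

Request:
jog_arm(
  moves=[
    [[-0.2,0,0],0,0],
    [[-0.2,0,0],0,0],
    [[0,0,0],0,0],
    [[0,0,0],0,0],
  ],
)

```text
time_s: 5.98
tcp_pos: [0.5928, -0.1648, 0.0154]
eef_rot: [-180.0, -0.1, 175.1]
contact_force: [-4.3, 0.7, 3.3]
gripper_width: 0.0005
gripper_force: 2.6
```

Force has risen and the TCP is at jig x ≈ 61.4 mm, against 61.5 expected with the frame on the rail. I'll press slightly more, then check.

Request:
jog_arm(
  moves=[
    [[-0.15,0,0],0,0],
    [[0,0,0],0,0],
    [[0,0,0],0,0],
  ],
)

```text
time_s: 6.35
tcp_pos: [0.5929, -0.1648, 0.0153]
eef_rot: [-180.0, -0.2, 175.1]
contact_force: [-8.9, 1.9, 7.2]
gripper_width: 0.0006
gripper_force: 4.6
```

Run:
```python
from plant import *
import cv2,numpy as np
from h import *
s=get_state();p=capture("wrist")
np.savez("w3",K=p["mtx"],H=p["hand_eye"],pos=s["tcp_pos"],rot=s["eef_rot"],img=p["pixels"])
w=np.load("w3.npz")
print(s["tcp_pos"],s["eef_rot"],s["contact_force"])
cv2.imwrite("pics/w3.png",p["pixels"])
```

```text
[ 0.59287196 -0.16481472  0.01529245] [-179.9963687    -0.22181741  175.08070075] [-8.90984979  1.94886061  7.24781105]
```

View pics/w3.png

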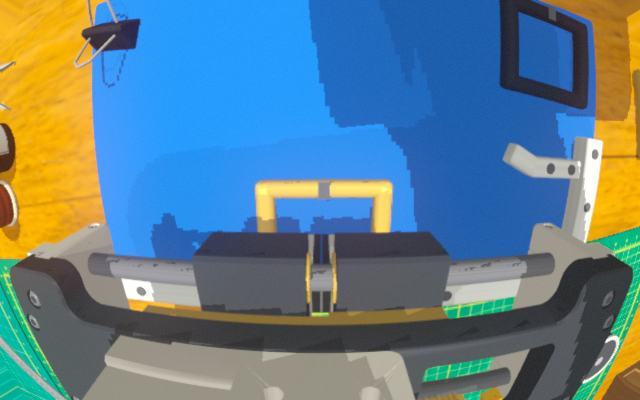

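The buckle's near side (256–392, row 188) is level with the image, so it is square to the rail. I'm now dragging left while keeping light pressure.

Request:
jog_arm(
  moves=[
    [[0,0.4,0],0,0],
    [[0,0.4,0],0,0],
    [[0,0.6,0],0,0],
    [[0,0.6,0],0,0],
    [[0,0.6,0],0,0],
    [[0,0.6,0],0,0],
    [[0,0.6,0],0,0],
  ],
)

```text
time_s: 7.28
tcp_pos: [0.5958, -0.128, 0.0146]
eef_rot: [-179.9, -0.3, 175.1]
contact_force: [-6.3, -4.6, 0.3]
gripper_width: 0.0
gripper_force: 4.6
```

Request:
jog_arm(
  moves=[
    [[0,0.8,0],0,0],
    [[0,0.8,0],0,0],
    [[0,0.8,0],0,0],
    [[0,0.8,0],0,0],
    [[0,0.8,0],0,0],
    [[0,0.8,0],0,0],
  ],
)

```text
time_s: 8.02
tcp_pos: [0.5997, -0.0804, 0.0146]
eef_rot: [-179.9, -0.3, 175.1]
contact_force: [-7.6, -6.0, 1.2]
gripper_width: 0.0007
gripper_force: 4.9
```

Request:
jog_arm(
  moves=[
    [[0,0.8,0],0,0],
    [[0,0.8,0],0,0],
    [[0,0.8,0],0,0],
    [[0,0.6,0],0,0],
    [[0,0,0],0,0],
  ],
)

```text
time_s: 8.65
tcp_pos: [0.6021, -0.0501, 0.0146]
eef_rot: [-179.9, -0.3, 175.1]
contact_force: [-8.5, -2.0, 2.5]
gripper_width: 0.0001
gripper_force: 4.5
```

Request:
jog_arm(
  moves=[
    [[0,0.5,0],0,0],
    [[0,0.5,0],0,0],
    [[0,0.5,0],0,0],
    [[0,0.4,0],0,0],
    [[0,0,0],0,0],
    [[0,0,0],0,0],
  ],
)

```text
time_s: 9.4
tcp_pos: [0.6036, -0.0316, 0.0146]
eef_rot: [-179.9, -0.3, 175.1]
contact_force: [-8.0, -3.4, 2.9]
gripper_width: 0.0004
gripper_force: 4.9
```

Request:
jog_arm(
  moves=[
    [[0,0.2,0],0,0],
    [[0,0.2,0],0,0],
    [[0,0,0],0,0],
    [[0,0,0],0,0],
  ],
)

```text
time_s: 9.9
tcp_pos: [0.6039, -0.028, 0.0146]
eef_rot: [-179.9, -0.3, 175.1]
contact_force: [-7.2, -5.6, 2.9]
gripper_width: 0.0005
gripper_force: 5.1
```

Request:
jog_arm(
  moves=[
    [[0,0.2,0],0,0],
    [[0,0.2,0],0,0],
    [[0,0,0],0,0],
    [[0,0,0],0,0],
  ],
)

```text
time_s: 10.4
tcp_pos: [0.6043, -0.024, 0.0146]
eef_rot: [-179.9, -0.3, 175.0]
contact_force: [-7.6, -6.5, 3.2]
gripper_width: 0.0003
gripper_force: 5.2
```

Request:
jog_arm(
  moves=[
    [[0,0.2,0],0,0],
    [[0,0.1,0],0,0],
    [[0,0,0],0,0],
    [[0,0,0],0,0],
  ],
)

```text
time_s: 10.9
tcp_pos: [0.6044, -0.0215, 0.0146]
eef_rot: [-179.8, -0.3, 175.0]
contact_force: [-8.2, -7.9, 2.8]
gripper_width: 0.0002
gripper_force: 6.2
```

Request:
jog_arm(
  moves=[
    [[0,0.2,0],0,0],
    [[0,0,0],0,0],
    [[0,0,0],0,0],
  ],
)

```text
time_s: 11.28
tcp_pos: [0.6044, -0.0212, 0.0146]
eef_rot: [-179.7, -0.4, 175.0]
contact_force: [-6.9, -18.0, 2.2]
gripper_width: 0.0005
gripper_force: 11.3
```

Request:
jog_arm(
  moves=[
    [[0,0.2,0],0,0],
    [[0,0,0],0,0],
    [[0,0,0],0,0],
  ],
)

```text
time_s: 11.65
tcp_pos: [0.6044, -0.021, 0.0146]
eef_rot: [-179.6, -0.4, 175.0]
contact_force: [-3.7, -27.2, 2.3]
gripper_width: 0.0004
gripper_force: 15.3
```

Run:
```python
from plant import *
import cv2,numpy as np
p=capture("wrist");s=capture("scene")
a=cv2.resize(p["pixels"][100:300,220:520],None,fx=1.9,fy=1.9,interpolation=2)
b=cv2.resize(s["pixels"][215:315,240:380],None,fx=1,fy=1)
b=cv2.resize(b,(220,157));b=cv2.copyMakeBorder(b,0,a.shape[0]-157,0,0,0)
cv2.imwrite("pics/w4.png",np.hstack([a,b]))
```

```text
(no output)
```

View pics/w4.png

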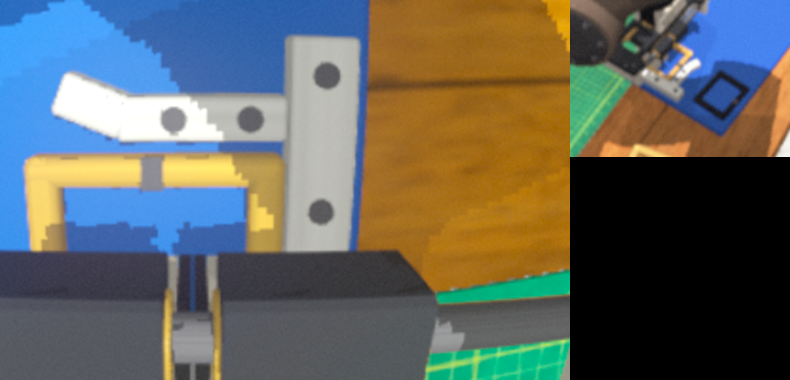

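The buckle is up against the end stop (crop column 285) and square beneath the lip. Fy has jumped to −27 N with no further motion, so it is home. I'm easing off both contacts together, then lifting out.

Request:
jog_arm(
  moves=[
    [[0.07,-0.14,0],0,0],
    [[0.07,-0.14,0],0,0],
    [[0.07,-0.14,0],0,0],
    [[0.07,-0.14,0],0,0],
    [[0.1,-0.1,0],0,0],
    [[0.1,-0.1,0],0,0],
    [[0.1,-0.1,0],0,0],
    [[0.1,-0.1,0],0,0],
    [[0,0,0],0,0],
    [[0,0,0],0,0],
  ],
)

```text
time_s: 13.0
tcp_pos: [0.6005, -0.0243, 0.0156]
eef_rot: [180.0, 0.0, 175.1]
contact_force: [0.8, -0.0, -0.3]
gripper_width: 0.0006
gripper_force: 0.0
```

Request:
jog_arm(
  moves=[
    [[0.2,0,-0.5],0,0],
    [[0,0,-1],0,0],
    [[0,0,-3],0,0],
    [[0,0,-5],0,0],
    [[0,0,-5],0,0],
    [[2,0,0],0,0],
    [[-4,0,0],0,0],
    [[-4,0,0],0,0],
    [[0,0,0],0,0],
    [[0,0,0],0,0],
  ],
)

```text
time_s: 14.25
tcp_pos: [0.6577, -0.0294, 0.1607]
eef_rot: [180.0, -0.0, 175.1]
contact_force: [0.1, 0.7, -0.0]
gripper_width: 0.0007
gripper_force: 0.0
```

Run:
```python
from plant import *
import cv2,numpy as np
from h import *
s=get_state();p=capture("wrist")
np.savez("w5",K=p["mtx"],H=p["hand_eye"],pos=s["tcp_pos"],rot=s["eef_rot"],img=p["pixels"])
print(s["tcp_pos"],s["eef_rot"],s["contact_force"])
cv2.imwrite("pics/w5.png",cv2.resize(p["pixels"][60:280,200:520],None,fx=2.4,fy=2.4,interpolation=2))
```

```text
[ 0.65767107 -0.02942119  0.16065329] [ 1.79997464e+02 -2.76104646e-02  1.75090800e+02] [ 0.0801323   0.67992915 -0.00105452]
```

View pics/w5.png

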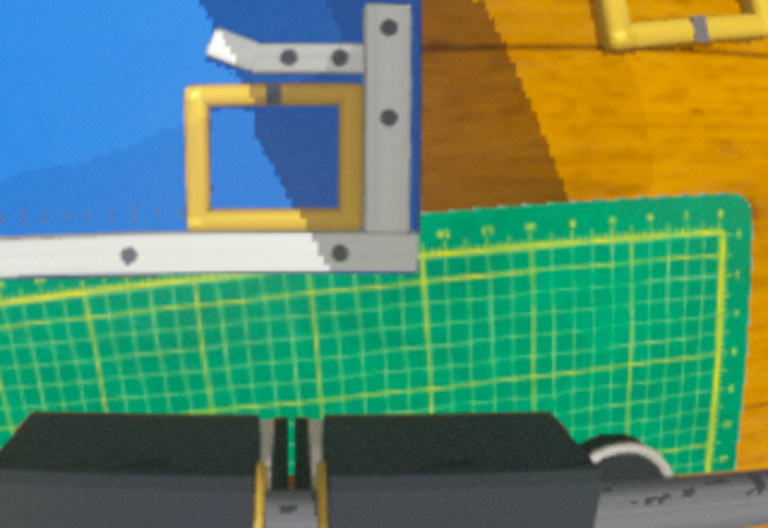

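The picture shows the buckle square, touching the rail (row ~231) and the stop (column ~362), with the gripper clear. I'm handing in.

```bash
python3 -c "
from plant import *
print(close_job())"
```

```text
the job is handed in; nothing more can be done
None
```

The brass buckle is in the corner pocket, square and touching both rail and end stop in the last picture, with the gripper clear and, as far as I could see, no bystander touched. The job is handed in after about 14 s, but no verdict came back.

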